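# Hold the bead canister's lid at the half-turn vent position

## Task

Take the lid with the orange grip out of its parking collar (turn it anticlockwise past its sprung stop until it lines up with the slots, then lift it), set it into the slots of the steel bead canister and twist it clockwise half-way to the lock, so that the red pointer stands on the yellow band. Do not let it reach the lock click, and do not let go: finish while still gripping the lid and holding it there against its spring, so the canister can vent. Leave the other things on the bench where they are.

Things in the scene. Friction and masses are not known exactly. Their poses are not given: they have to be found in the camera images.
- lid_grip (a point): Loose round aluminium lid, 0.1 to 0.2 kg: centre of its orange bar grip, 54 long (x), 16 wide (y), 36 tall; point 40 above the lid's underside, 10 below the bar's top. Disc 72 across, 14 thick; two lugs (12 wide, 7 thick, level with the underside) stick out to 45 from the axis at +x and -x, in line with the bar. z up the axis; same after a half turn. Grip across the bar from above.
- dock_mouth (a point): Parking collar fixed on the bench, white with blue rim, holding the lid at the start: centre of the ledge under the lid, 14 above the bench, z up. Over the ledge a 10 high lug space, then the rim, 5 thick (top 15 above the ledge), 76 inner, 102 outer diameter, with two slots 20 wide on this frame's +x and -x: the lid lifts out only with its bar along x.
- dock_slot (a point): Slot of the parking collar: middle of its +x slot, 42 from the axis, at rim top. The lid starts locked, its bar 0.95 to 1.2 rad clockwise (from above) of the slots. Turned anticlockwise it passes two sprung stop pins about half-way (0.1 to 0.2 N m), then meets solid posts about 0.06 rad beyond the slots.
- pot_mouth (a point): Steel canister fixed on the bench, 102 diameter, dark rim: centre of the ledge on which the lid's underside rests when seated, 80 above the bench, z up. Same ledge, lug space (10 high), rim (5 thick, 76 inner diameter) and slots on +x and -x as the parking collar. About 2 play all round the lid, 3 in height under the rim.
- pot_slot (a point): Slot of the canister: middle of its +x slot, 42 from the axis, at rim top. The lid goes in with its bar along the slots within 0.08 rad, either way round, then turns only clockwise seen from above. After about 0.12 rad the lugs meet the vent ring and push it along: ring value = lid turn less about 0.12.
- vent_ring (a joint): Turn of the canister's sprung vent ring, rad, clockwise from above: 0 at rest, 0.58 half-way, lock click at about 1.2 (sprung pins felt from about 0.9). Its spring pushes back 0.04 N m at rest, 0.11 half-way, and drives a released lid back. A red pointer below the rim (pot frame's +y at rest) shows it: white band from rest, yellow band 0.43 to 0.73, black beyond.
- tub: bystander: open white plastic tub, 130 x 100 x 70 high; origin at the centre of its underside
- bead_tray: bystander: blue six-part tray of small white beads, 110 x 150 x 25 high; origin at the centre of its underside
- bottle: bystander: clear bottle with blue cap, diameter 56, 140 high; origin at the centre of its underside
- jar: bystander: amber jar with white cap, diameter 68, 80 high; origin at the centre of its underside
- beaker: bystander: open glass beaker, diameter 72, 85 high; origin at the centre of its underside
- probe: bystander: steel probe with black handle, 170 long, 10 thick, lying flat
Things that resemble listed ones, but are neither listed nor needed, are in the scene too. What is shaped like the part that bears lid_grip but pink is not meant.

How it is judged:
By the outcome, as a careful person would: the job done as asked, in the order asked, and still so for the second after the job is handed in, while the arm keeps its last pose, push and grip.
It also fails if it takes over 45 s, if anything falls off the work surface, if the arm or the gripper's body presses on something with over 40 N, if the wrist force passes 120 N, or if a joint passes its speed limit or range.

## Robot

A 6-joint arm with a two-finger parallel gripper is mounted at the origin on the work surface. World frame = base frame: x ahead of the robot, y to its left, z up, the work surface at z = 0. Lengths are in m, angles in rad, forces in N, time in s.
With the tool pointing down it reaches from about 0.35 to 0.975 m from the base axis. Payload 4.9 kg.
Tool frame: the origin (TCP) lies at the very end of the fingers, on their centre line; the grasp point (between the pads) lies manip.grip_point_offset behind it (manip.grip_point_offset is the distance from the TCP to the grasp point, in m); z points along the fingers, y is the direction in which the jaws open and shut (so a half turn about z gives the same grasp; the last joint's range is limited). The gripper opens to 85 mm and grips with 20 to 120 N. Pads are 22 mm wide; open, the fingers measure 114 mm over their backs; the gripper's body (76 mm by 85 mm) begins 54 mm behind the grasp point. The pads swing forward as they close: fully open they stand 13 mm farther back than shut.
Start: joints at [1.106, 0.053, 1.613, -0, 1.476, -0.119], TCP at [0.212, 0.588, 0.231] pointing down, gripper open.
Joint ranges: [-3.01, 3.01], [-1.01, 2.22], [0.06, 2.58], [-1.02, 4.17], [0.09, 2.62], [-3.14, 3.14]. Speed limits (rad/s): [2.57, 2.57, 3.14, 3.14, 3.14, 3.14].

## Interface

Orientations are given as a unit quaternion [w, x, y, z].
In Python, from plant import status, grab_frame, camera_params, ticket, boxes_of, outline_of, manip gives the robot as it stands. The module is installed in compiled form; this text tells all that it offers.
- The arm moves only by the tool play_rows, never from a script. Its argument "deltas" is a list of rows, each a list of 2 entries, a list of its own where there are three numbers: the shift along the world's x, y, z in m, then the turn about the world's z in rad. A call has 1 to 5 rows; each row is the pose to reach, as a shift and turn from the pose commanded when the call began; what a row does not reach only later rows make up. A row lasts 1/8 s, in which the tool goes at most 62.5 mm and 10.7 degrees, less where a joint would pass 70% of its speed; a pose out of reach is approached as far as the arm can. A call with a gripper value outside its range is refused whole. "grip" is the opening, from -1 (shut) to 1 (fully open), set as the call begins (left out, the last holds). The fingers move at their own pace and stop on an object; the grip force is fixed at half the most. Time passes only in rows, so rows that repeat a pose let the fingers close. It gives the time, the measured TCP pose, the force and the opening at its end, in the units of the state.
- status.state(): the state, without advancing time (a new reading comes with each control period).
- grab_frame(name): name is "side" or "top" or "wrist"; returns (picture, depth): 480x640x3 uint8, blue, green, red; 480x640 float32, m along the optical axis (not along the pixel's ray), 0 where there is no reading.
- camera_params(name): a dict with "mtx" (3x3 intrinsics, pixels), "world_from_camera" (4x4, takes a point from camera to world coordinates). Camera axes: x right, y up, looking along -z (the intrinsics and any distortion apply to the point x, -y, -z); pixel columns grow to the right and rows downward; lengths in m; the calibration is good to about 2 mm. The wrist camera is an equidistant fisheye: a pixel r from the principal point sees the ray r / f radians off the axis. A picture is of the moment at which its call begins: read the wrist's pose just before it. camera_params takes no time and is no camera call; for the wrist camera it gives the pose at the moment of the call.
- ticket.job_done(): hands the job in, once; it reports no verdict.
Trained networks look in the newest picture that a camera, given by its name, has taken for a name from the list of things; names that differ only in an ending like _2 or _b are one class to them, and where a whole thing is asked for, a point or a joint stands for the part that bears it (a point fixed in the world has none). Each returns a list of dicts, best first, with "confidence" (0 to 1); they miss things now and then, are a little off and sometimes report something else, mostly with a low value. They report only what shows in the picture. A call takes as long as a camera call. They do not tell look-alikes from the thing itself.
- boxes_of(camera, name): "box" ([left, top, right, bottom] in pixels, round what is visible of it).
- outline_of(camera, name): "region" (480x640 bool, what is visible of it) and "box" ([left, top, right, bottom] in pixels, round what is visible of it).
The state is a dict: "time": time; "joint_pos": joint angles; "joint_vel": joint speeds; "joint_efforts": joint torques, N m; "tool_pos": TCP position; "tool_rot": TCP orientation; "contact_force": force on the tool from outside, world axes, zero at the start; "ft_torque": the same for the moment, N m; "gripper_width": opening from 0.0 (shut) to 1.0 (fully open).
Only numpy, scipy, OpenCV 4.12 (cv2) and the standard library are available. Lean on these libraries where they do the work, as an engineer would, in place of code of your own. Each camera call takes 0.05 s, during which the arm holds its last target.

## Working session

There is one attempt and no reset: what is moved stays moved. The work goes in short steps, Python scripts to look and compute and a tool call to move; the robot and the scene stay as the last step left them, time stands still between calls to the robot, and variables do not carry over. Pictures are saved under pics/ and viewed, and the job is handed in when it is done.

Besides the shell and the picture viewer there is one more tool, called after "Emit:" as a command line: name --argument value ..., lists and objects as JSON in quotes. play_rows: Moves the arm, as the interface text tells. Its arguments: {"type":"object","properties":{"deltas":{"type":"array"},"grip":{"type":"number"}},"required":["deltas"]}

```bash
mkdir -p pics
cat > h.py <<'E'
import numpy as np, cv2
from plant import status, grab_frame, camera_params, ticket, boxes_of, outline_of, manip
def px2w(cam,u,v,d,p=None):
    p=p or camera_params(cam); K=p["mtx"]; T=np.array(p["world_from_camera"])
    x=(u-K[0][2])/K[0][0]*d; y=(v-K[1][2])/K[1][1]*d
    return (T@np.array([x,-y,-d,1]))[:3]
def w2px(cam,P,p=None):
    p=p or camera_params(cam); K=np.array(p["mtx"]); T=np.linalg.inv(np.array(p["world_from_camera"]))
    c=T@np.append(P,1); d=-c[2]
    return np.array([K[0,0]*c[0]/d+K[0,2], -K[1,1]*c[1]/d+K[1,2]])
def cloud(cam,dep):
    p=camera_params(cam); K=np.array(p["mtx"]); T=np.array(p["world_from_camera"])
    v,u=np.mgrid[:480,:640]; X=(u-K[0,2])/K[0,0]*dep; Y=(v-K[1,2])/K[1,1]*dep
    P=np.stack([X,-Y,-dep,np.ones_like(dep)],-1)@T.T
    P=P[...,:3]; P[dep<=0]=np.nan
    return P
E
python3 - <<'E'
from h import *
print(manip.grip_point_offset, status.state())
for c in ["top","side"]:
    im,d=grab_frame(c); cv2.imwrite(f"pics/{c}0.png",im); np.savez(f"/tmp/{c}0.npz",im=im,d=d)
    p=camera_params(c);print(c,{k:np.round(v,4).tolist() if not isinstance(v,str) else v for k,v in p.items()})
    for n in ["lid_grip","vent_ring"]:
        for b in boxes_of(c,n)[:4]: print(c,n,np.round(b["box"]),round(b["confidence"],2))
E
```

```text
0.0187 {'time': 0.0, 'joint_pos': array([ 1.10599597e+00,  5.33704696e-02,  1.61428057e+00,  1.09450015e-05,
        1.47599807e+00, -1.19020790e-01]), 'joint_vel': array([-2.48342808e-04, -7.19122820e-04, -1.34173502e-05, -2.03693855e-04,
        2.45689770e-04, -6.70273737e-04]), 'joint_efforts': array([-1.68948980e-03, -3.93681836e+01, -3.70169806e+01, -2.70224782e-04,
        7.05260580e-03, -9.00549821e-06]), 'tool_pos': array([0.21156202, 0.58744898, 0.2300626 ]), 'tool_rot': array([-3.01122741e-04,  1.72030188e-01,  9.85091142e-01, -9.83161219e-04]), 'contact_force': array([-0.37634062, -0.18788064,  0.34053996]), 'ft_torque': array([ 0.02668157, -0.01473798,  0.00534247]), 'gripper_width': 0.9981549815794123}
top {'mtx': [[554.5235, 0.0, 314.2353], [0.0, 554.5235, 240.2789], [0.0, 0.0, 1.0]], 'world_from_camera': [[0.0156, 0.997, -0.0763, 0.4707], [-0.9998, 0.0164, 0.0107, 0.0029], [0.0119, 0.0761, 0.997, 1.4202], [0.0, 0.0, 0.0, 1.0]]}
top lid_grip [375. 322. 405. 356.] 0.93
top lid_grip [374. 258. 406. 285.] 0.76
top lid_grip [311. 301. 343. 333.] 0.6
side {'mtx': [[533.5919, 0.0, 317.1571], [0.0, 533.5919, 234.9864], [0.0, 0.0, 1.0]], 'world_from_camera': [[0.9215, 0.2061, -0.3292, 0.1661], [-0.3883, 0.5072, -0.7694, -0.8639], [0.0084, 0.8368, 0.5474, 0.7147], [0.0, 0.0, 0.0, 1.0]]}
side lid_grip [238. 334. 284. 378.] 0.97
side lid_grip [240. 274. 273. 317.] 0.87
side lid_grip [322. 304. 364. 338.] 0.75
```

View pics/top0.png

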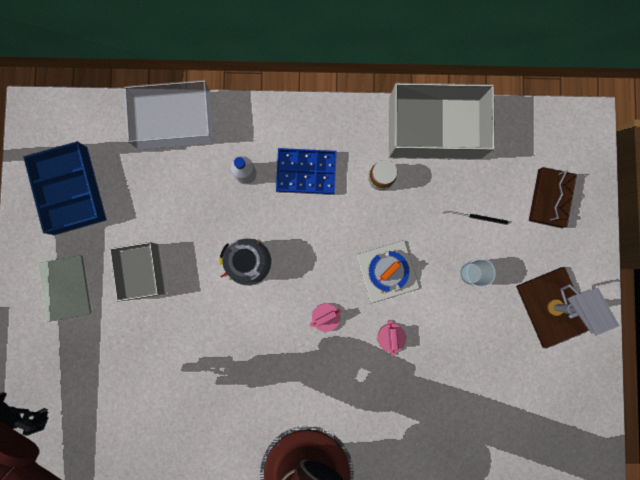

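View pics/side0.png

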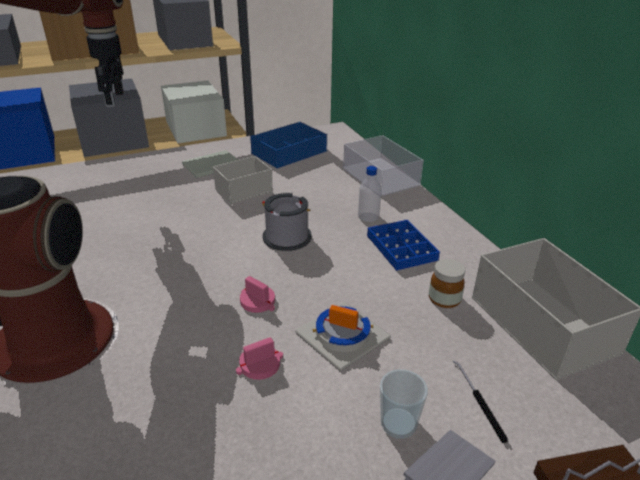

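Run:
```python
from h import *
z=np.load("/tmp/top0.npz"); im,d=z["im"],z["d"]
P=cloud("top",d)
cv2.imwrite("pics/crop0.png",np.hstack([cv2.resize(im[220:320,340:440],(400,400),interpolation=cv2.INTER_CUBIC),cv2.resize(im[210:310,196:296],(400,400),interpolation=cv2.INTER_CUBIC)]))
def info(m,name):
    Q=P[m&np.isfinite(P[...,2])]; print(name,len(Q),np.median(Q,0).round(4),Q.min(0).round(4),Q.max(0).round(4))
    return Q
hsv=cv2.cvtColor(im,cv2.COLOR_BGR2HSV); H,S,V=[hsv[...,i] for i in range(3)]
w=np.zeros((480,640),bool); w[220:320,340:440]=1
Q=info((H>5)&(H<20)&(S>150)&(V>120)&w,"bar")
T=Q[Q[:,2]>np.median(Q[:,2])-.006]; r=cv2.minAreaRect((T[:,:2]*1000).astype(np.float32)); print(r)
B=(H>100)&(H<130)&(S>120)&w
Q=info(B,"rim"); T=Q[abs(Q[:,2]-.029)<.006]
c,rad=cv2.minEnclosingCircle((T[:,:2]*1000).astype(np.float32));print(c,rad)
w2=np.zeros((480,640),bool); w2[225:300,210:285]=1
Q=P[w2&(abs(P[...,2]-.095)<.008)]; print(len(Q),np.histogram(P[w2][:,2],bins=np.arange(0,.12,.01)))
c,rad=cv2.minEnclosingCircle((Q[:,:2]*1000).astype(np.float32));print(c,rad,np.median(Q,0))
```

```text
bar 155 [ 0.5024 -0.1983  0.0629] [ 0.4526 -0.2213  0.0211] [ 0.5245 -0.1784  0.0707]
((503.50787353515625, -199.85263061523438), (14.275918006896973, 53.35423278808594), 45.59632873535156)
rim 463 [ 0.5023 -0.2007  0.0286] [ 0.4527 -0.2514  0.0073] [ 0.5536 -0.1501  0.0371]
(503.2488098144531, -200.8013458251953) 50.97685623168945
566 (array([2029,  123,   11,    8,   13,   12,   22,  350,  247,  507,    3]), array([0.  , 0.01, 0.02, 0.03, 0.04, 0.05, 0.06, 0.07, 0.08, 0.09, 0.1 ,
       0.11]))
(520.4598388671875, 158.57855224609375) 52.78615188598633 [0.52115102 0.15823604 0.09399734]
```

View pics/crop0.png

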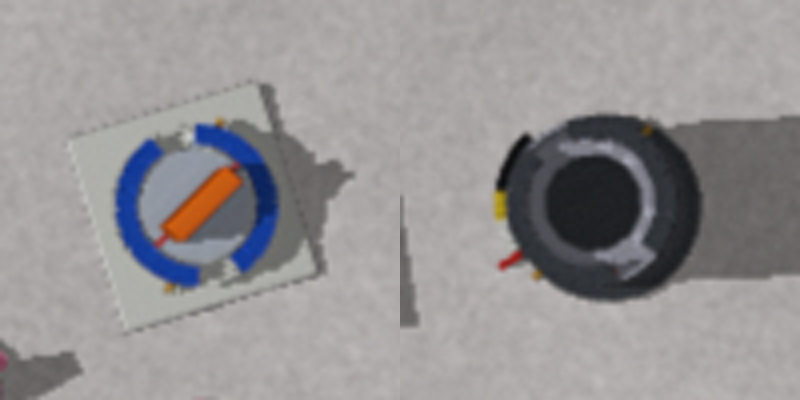

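Emit:
play_rows --deltas '[[[0.02,-0.053,0],-0.03],[[0.04,-0.106,0],-0.06],[[0.06,-0.16,0],-0.09],[[0.08,-0.212,0],-0.12],[[0.1,-0.265,0],-0.15]]' --grip 1

```text
time: 0.92
tool_pos: [0.3121, 0.3214, 0.2314]
tool_rot: [0.0, 0.246, 0.969, 0.0]
contact_force: [0.7, 0.4, 0.5]
gripper_width: 1.0
```

Emit:
play_rows --deltas '[[[0.02,-0.053,0],-0.03],[[0.04,-0.106,0],-0.06],[[0.06,-0.16,0],-0.09],[[0.08,-0.212,0],-0.12],[[0.1,-0.265,0],-0.15]]'

```text
time: 1.55
tool_pos: [0.4122, 0.0562, 0.2316]
tool_rot: [0.001, 0.318, 0.948, 0.0]
contact_force: [1.0, 0.7, 0.0]
gripper_width: 1.003
```

Emit:
play_rows --deltas '[[[0.02,-0.053,0],-0.03],[[0.04,-0.106,0],-0.06],[[0.06,-0.16,0],-0.09],[[0.09,-0.212,0],-0.12],[[0.091,-0.257,0],-0.14]]'

```text
time: 2.17
tool_pos: [0.5037, -0.2012, 0.2311]
tool_rot: [-0.0, 0.383, 0.924, 0.0]
contact_force: [-0.4, 1.3, 0.4]
gripper_width: 1.004
```

Run:
```python
from h import *
p=camera_params("wrist"); im,d=grab_frame("wrist"); cv2.imwrite("pics/w1.png",im); np.savez("/tmp/w1.npz",im=im,d=d,K=p["mtx"],T=p["world_from_camera"])
print(np.round(p["mtx"],2),np.round(p["world_from_camera"],3),[k for k in p])
```

```text
[[371.65   0.   315.97]
 [  0.   371.65 235.13]
 [  0.     0.     1.  ]] [[ 0.707 -0.673 -0.218  0.448]
 [ 0.707  0.672  0.22  -0.145]
 [-0.001 -0.31   0.951  0.374]
 [ 0.     0.     0.     1.   ]] ['mtx', 'world_from_camera']
```

View pics/w1.png

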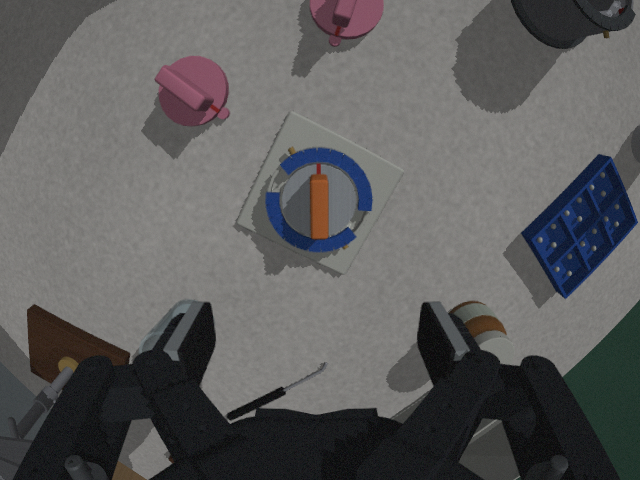

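```bash
cat >> h.py <<'E'
def ray(u,v,K,T):
    x=(np.asarray(u,float)-K[0,2])/K[0,0]; y=(np.asarray(v,float)-K[1,2])/K[1,1]
    th=np.hypot(x,y); s=np.where(th>1e-9,np.sin(th)/np.maximum(th,1e-9),1)
    D=np.stack([x*s,-y*s,-np.cos(th)],-1)@T[:3,:3].T
    return T[:3,3],D
def onz(u,v,z,K,T):
    o,D=ray(u,v,K,T); t=(z-o[2])/D[...,2]; return o+t[...,None]*D
E
python3 - <<'E'
from h import *
z=np.load("/tmp/w1.npz"); im,K,T=z["im"],z["K"],z["T"]
hsv=cv2.cvtColor(im,cv2.COLOR_BGR2HSV); H,S,V=[hsv[...,i] for i in range(3)]
w=np.zeros((480,640),bool); w[110:280,230:410]=1
m=((H>5)&(H<18)&(S>180)&(V>100)&w).astype(np.uint8)
n,l,st,_=cv2.connectedComponentsWithStats(m); k=1+np.argmax(st[1:,4]); v,u=np.nonzero(l==k)
P=onz(u,v,0.064,K,T)[:,:2]*1000; print("bar",cv2.minAreaRect(P.astype(np.float32)),st[k])
m=((H>100)&(H<130)&(S>150)&(V>80)&w); v,u=np.nonzero(m); P=onz(u,v,.029,K,T)[:,:2]*1000
print("rim",cv2.minEnclosingCircle(P.astype(np.float32)))
c=np.array(cv2.minEnclosingCircle(P.astype(np.float32))[0]); 
a=np.degrees(np.arctan2(*(P-c).T[::-1]))%360; r=np.hypot(*(P-c).T)
a=a[(r>40)&(r<49)]; h=np.histogram(a,bins=np.arange(0,361,2))[0]; print([(i*2,h[i]) for i in range(180) if h[i]<8], h.max())
cv2.imwrite("pics/w1c.png",cv2.resize(im[110:285,230:410],None,fx=3.3,fy=3.3,interpolation=cv2.INTER_CUBIC))
E
```

```text
bar ((502.2207336425781, -198.84092712402344), (7.127559661865234, 13.07703685760498), 22.60016441345215) [312 201  10  15  45]
rim ((505.105224609375, -198.75559997558594), 50.84584426879883)
[(2, np.int64(2)), (4, np.int64(0)), (6, np.int64(0)), (8, np.int64(0)), (10, np.int64(0)), (12, np.int64(0)), (14, np.int64(0)), (16, np.int64(0)), (18, np.int64(0)), (20, np.int64(0)), (22, np.int64(0)), (24, np.int64(0)), (26, np.int64(0)), (28, np.int64(0)), (30, np.int64(0)), (32, np.int64(1)), (182, np.int64(0)), (184, np.int64(0)), (186, np.int64(0)), (188, np.int64(0)), (190, np.int64(0)), (192, np.int64(0)), (194, np.int64(0)), (196, np.int64(0)), (198, np.int64(0)), (200, np.int64(0)), (202, np.int64(0)), (204, np.int64(0)), (206, np.int64(0)), (208, np.int64(0)), (210, np.int64(0)), (212, np.int64(3)), (262, np.int64(7)), (264, np.int64(4)), (266, np.int64(3)), (268, np.int64(2)), (270, np.int64(0)), (272, np.int64(0)), (274, np.int64(0)), (276, np.int64(0)), (278, np.int64(0)), (280, np.int64(0)), (282, np.int64(0)), (284, np.int64(0)), (286, np.int64(0)), (288, np.int64(0)), (290, np.int64(0)), (292, np.int64(0)), (294, np.int64(0)), (296, np.int64(0)), (298, np.int64(0)), (300, np.int64(0)), (302, np.int64(2)), (304, np.int64(5))] 20
```

View pics/w1c.png

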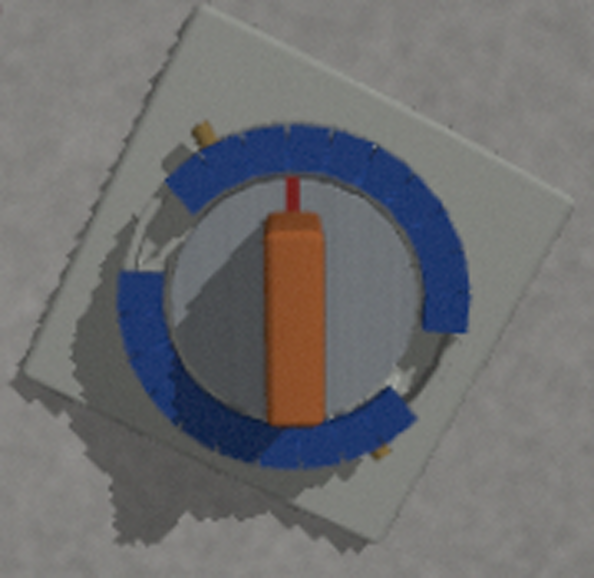

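Emit:
play_rows --deltas '[[[0,0.001,-0.05],0],[[0.0005,0.0015,-0.1],0],[[0.0005,0.0015,-0.15],0],[[0.0005,0.0015,-0.18],0],[[0.0005,0.0015,-0.194],0]]'

```text
time: 2.85
tool_pos: [0.502, -0.1966, 0.0351]
tool_rot: [-0.002, 0.383, 0.924, 0.0]
contact_force: [0.1, -0.4, 0.3]
gripper_width: 0.999
```

Emit:
play_rows --deltas '[[[0,0,0],0],[[0,0,0],0],[[0,0,0],0],[[0,0,0],0],[[0,0,0],0]]' --grip -0.2

```text
time: 3.48
tool_pos: [0.5036, -0.1976, 0.0378]
tool_rot: [0.0, 0.383, 0.924, -0.0]
contact_force: [-0.6, 0.0, -0.9]
gripper_width: 0.399
```

Emit:
play_rows --deltas '[[[0.0005,-0.0015,0],0],[[0.0005,-0.0015,0],0],[[0.0005,-0.0015,0],0],[[0.0005,-0.0015,0],0],[[0.0005,-0.0015,0],0]]' --grip -1

```text
time: 4.1
tool_pos: [0.5041, -0.1993, 0.0376]
tool_rot: [0.0, 0.383, 0.924, -0.0]
contact_force: [0.3, -1.0, 0.9]
gripper_width: 0.179
```

Run:
```python
from h import *
s=status.state(); print({k:np.round(s[k],4).tolist() for k in s})
im,d=grab_frame("wrist"); cv2.imwrite("pics/w2.png",im)
```

```text
{'time': 4.1, 'joint_pos': [-0.5137, 0.0606, 1.9506, -0.0002, 1.1296, -1.2986], 'joint_vel': [-0.0006, -0.0011, 0.0007, -0.0021, -0.0005, -0.0002], 'joint_efforts': [0.448, -33.0908, -30.1142, 0.14, 0.1949, -0.004], 'tool_pos': [0.5041, -0.1993, 0.0376], 'tool_rot': [0.0004, 0.3829, 0.9238, -0.0001], 'contact_force': [0.2565, -1.023, 0.8978], 'ft_torque': [-0.0936, -0.1022, -0.0313], 'gripper_width': 0.1788}
```

View pics/w2.png

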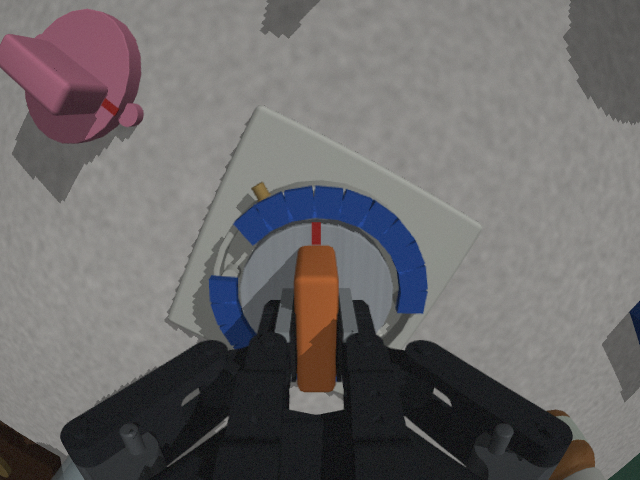

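Emit:
play_rows --deltas '[[[0,0,0],0.06],[[0,0,0],0.14],[[0,0,0],0.22],[[0,0,0],0.3],[[0,0,0],0.38]]'

```text
time: 4.78
tool_pos: [0.5041, -0.1988, 0.0376]
tool_rot: [0.0, 0.201, 0.98, 0.0]
contact_force: [0.4, 1.3, 3.2]
gripper_width: 0.173
```

Emit:
play_rows --deltas '[[[0,0,0],0.08],[[0,0,0],0.16],[[0,0,0],0.24],[[0,0,0],0.32],[[0,0,0],0.4]]'

```text
time: 5.4
tool_pos: [0.504, -0.199, 0.0376]
tool_rot: [0.0, 0.002, 1.0, 0.0]
contact_force: [0.3, 0.5, 2.7]
gripper_width: 0.175
```

Run:
```python
from h import *
s=status.state(); print({k:np.round(s[k],4).tolist() for k in s})
im,d=grab_frame("wrist"); cv2.imwrite("pics/w3.png",im)
```

```text
{'time': 5.4, 'joint_pos': [-0.5135, 0.0604, 1.9507, 0.0003, 1.1302, -2.081], 'joint_vel': [-0.0001, 0.0001, 0.0013, -0.0015, 0.002, -0.6343], 'joint_efforts': [0.1041, -32.7386, -30.1533, -0.0273, -0.0083, 0.4394], 'tool_pos': [0.504, -0.199, 0.0376], 'tool_rot': [0.0002, 0.0017, 1.0, 0.0001], 'contact_force': [0.3098, 0.457, 2.7307], 'ft_torque': [-0.0022, 0.0365, -0.0339], 'gripper_width': 0.175}
```

View pics/w3.png

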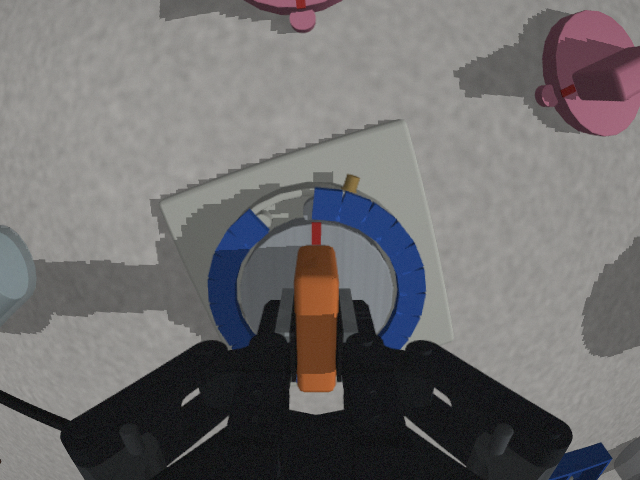

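Emit:
play_rows --deltas '[[[0,0,0],0.1],[[0,0,0],0.2],[[0,0,0],0.28],[[0,0,0],0.31],[[0,0,0],0.31]]'

```text
time: 6.08
tool_pos: [0.504, -0.199, 0.0376]
tool_rot: [0.0, -0.151, 0.989, -0.0]
contact_force: [0.1, -0.1, 4.2]
gripper_width: 0.176
```

Run:
```python
from h import *
s=status.state(); print({k:np.round(s[k],4).tolist() for k in s})
im,d=grab_frame("wrist"); cv2.imwrite("pics/w4.png",im[120:420,150:500])
```

```text
{'time': 6.075, 'joint_pos': [-0.5135, 0.0605, 1.9507, 0.0001, 1.1302, -2.3877], 'joint_vel': [-0.0001, -0.0, -0.0002, -0.0013, 0.0008, 0.0016], 'joint_efforts': [-0.2965, -32.1594, -29.6986, -0.044, -0.0801, 0.0534], 'tool_pos': [0.504, -0.199, 0.0376], 'tool_rot': [0.0001, -0.1511, 0.9885, -0.0001], 'contact_force': [0.1091, -0.1225, 4.2218], 'ft_torque': [0.066, -0.0159, 0.0857], 'gripper_width': 0.1761}
```

View pics/w4.png

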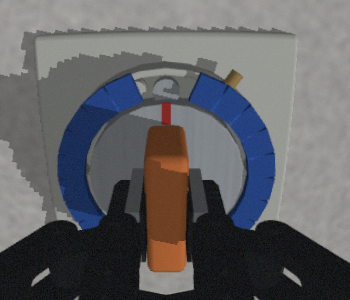

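Emit:
play_rows --deltas '[[[0,0,0.005],0],[[0,0,0.01],0],[[0,0,0.015],0],[[0,0,0.02],0],[[0,0,0.03],0]]'

```text
time: 6.75
tool_pos: [0.5034, -0.1988, 0.0673]
tool_rot: [-0.0, -0.151, 0.988, 0.0]
contact_force: [-0.4, 0.0, -2.1]
gripper_width: 0.175
```

Emit:
play_rows --deltas '[[[0,0,0.05],0],[[0,0.02,0.1],0.04],[[0.02,0.05,0.15],0.08],[[0.03,0.1,0.17],0.12],[[0.05,0.15,0.18],0.16]]'

```text
time: 7.38
tool_pos: [0.5547, -0.048, 0.2506]
tool_rot: [0.002, -0.23, 0.973, -0.001]
contact_force: [1.1, -0.2, -2.3]
gripper_width: 0.171
```

Emit:
play_rows --deltas '[[[0.01,0.05,0],0.02],[[0.02,0.1,0],0.04],[[0.03,0.15,0],0.06],[[0.04,0.2,0],0.08],[[0.045,0.258,0],0.1]]'

```text
time: 8.0
tool_pos: [0.5991, 0.2104, 0.248]
tool_rot: [0.0, -0.278, 0.96, -0.0]
contact_force: [0.9, -0.9, -1.7]
gripper_width: 0.173
```

Emit:
play_rows --deltas '[[[0,0,0],0],[[0,0,0],0],[[0,0,0],0]]'

```text
time: 8.38
tool_pos: [0.5989, 0.2078, 0.2475]
tool_rot: [0.0, -0.278, 0.961, -0.0]
contact_force: [0.5, -0.2, -2.1]
gripper_width: 0.172
```

Run:
```python
from h import *
s=status.state(); print({k:np.round(s[k],4).tolist() for k in ["tool_pos","tool_rot","contact_force","ft_torque","joint_pos"]})
p=camera_params("wrist"); im,d=grab_frame("wrist"); cv2.imwrite("pics/w5.png",im); np.savez("/tmp/w5.npz",im=im,d=d,K=p["mtx"],T=p["world_from_camera"])
```

```text
{'tool_pos': [0.5989, 0.2078, 0.2475], 'tool_rot': [0.0, -0.2776, 0.9607, -0.0002], 'contact_force': [0.4945, -0.2151, -2.0609], 'ft_torque': [0.0003, 0.0034, -0.028], 'joint_pos': [0.2168, 0.0645, 1.5737, -0.0003, 1.5034, -1.9166]}
```

View pics/w5.png

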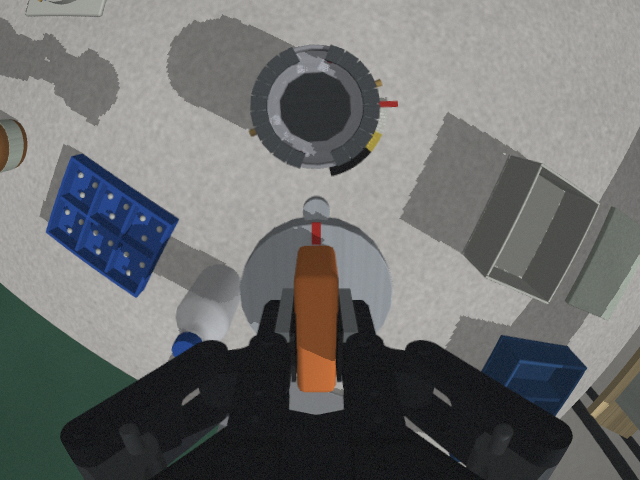

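Run:
```python
from h import *
z=np.load("/tmp/w5.npz"); im,K,T=z["im"],z["K"],z["T"]
# rectified orthographic of pot at z=.095, around guess
def ortho(cx,cy,zz,half,n):
    xs=np.linspace(half,-half,n)
    X=cx+xs[:,None]+0*xs[None]; Y=cy+xs[None,:]+0*xs[:,None]
    D=np.stack([X-T[0,3],Y-T[1,3],zz-T[2,3]+0*X],-1)@T[:3,:3]
    x,y,w=D[...,0],-D[...,1],-D[...,2]; th=np.arctan2(np.hypot(x,y),w); r=np.hypot(x,y)
    u=K[0,2]+K[0,0]*th*x/r; v=K[1,2]+K[1,1]*th*y/r
    return cv2.remap(im,u.astype(np.float32),v.astype(np.float32),cv2.INTER_CUBIC)
n=601
o=ortho(.5205,.1585,.095,.075,n)  # 4 px/mm
for a in [0]: 
    cv2.circle(o,(300,300),204,(0,255,0),1); cv2.circle(o,(300,300),152,(0,255,0),1)
cv2.imwrite("pics/o5.png",o)
lu=onz(316,198,.231,K,T); print("lug tip",lu, "slot")
a=T[:3,:3]; print(onz(np.array([316,316]),np.array([197,217]),.231,K,T))
```

```text
lug tip [0.5617091  0.18401452 0.231     ] slot
[[0.56133066 0.18377498 0.231     ]
 [0.56899093 0.18862365 0.231     ]]
```

View pics/o5.png

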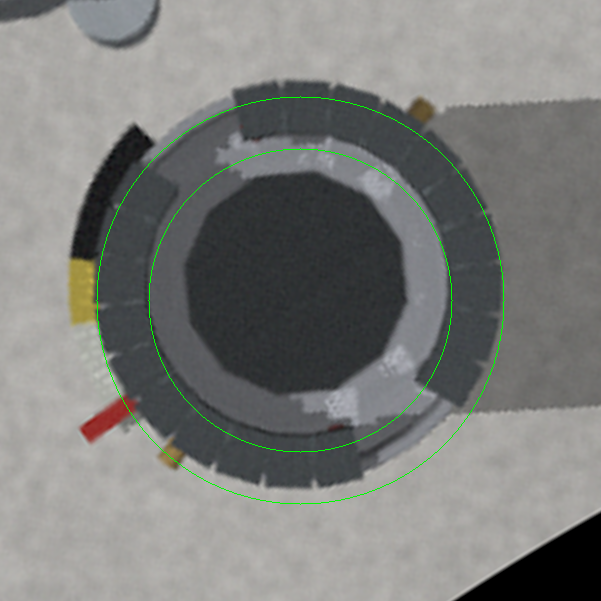

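```bash
cat > fit.py <<'E'
from h import *
from scipy.optimize import least_squares
def orth_w(im,K,T,cx,cy,zz,half,n,fish=True):
    xs=np.linspace(half,-half,n)
    X=cx+xs[:,None]+0*xs[None]; Y=cy+xs[None,:]+0*xs[:,None]
    D=np.stack([X-T[0,3],Y-T[1,3],zz-T[2,3]+0*X],-1)@T[:3,:3]
    x,y,w=D[...,0],-D[...,1],-D[...,2]; r=np.hypot(x,y)+1e-12
    th=np.arctan2(r,w) if fish else r/w
    u=K[0,2]+K[0,0]*th*x/r; v=K[1,2]+K[1,1]*th*y/r
    return cv2.remap(im,u.astype(np.float32),v.astype(np.float32),cv2.INTER_CUBIC)
def fitc(P):
    f=lambda q: np.hypot(P[:,0]-q[0],P[:,1]-q[1])-q[2]
    r=least_squares(f,[*P.mean(0),.05],loss="soft_l1",f_scale=.001); return r.x
E
python3 - <<'E'
from fit import *
z=np.load("/tmp/w5.npz")
t=np.load("/tmp/top0.npz"); pt=camera_params("top"); s=np.load("/tmp/side0.npz"); ps=camera_params("side")
views={"wrist":(z["im"],z["K"],z["T"],True),"top":(t["im"],np.array(pt["mtx"]),np.array(pt["world_from_camera"]),False),"side":(s["im"],np.array(ps["mtx"]),np.array(ps["world_from_camera"]),False)}
tiles=[]
for k,(im,K,T,f) in views.items():
    o=orth_w(im,K,T,.5225,.1585,.095,.075,601,f)
    g=cv2.GaussianBlur(cv2.cvtColor(o,cv2.COLOR_BGR2GRAY),(0,0),2).astype(float)
    best=None
    # radial search: maximise outward brightness step at r=51 over centre offset
    A=np.radians(np.arange(0,360,1.5))
    for dx in np.arange(-10,10.1,.5):
        for dy in np.arange(-10,10.1,.5):
            def samp(r):
                rr=300-(dx+r*np.cos(A))*4; cc=300-(dy+r*np.sin(A))*4
                return g[rr.astype(int),cc.astype(int)]
            sc=np.clip(samp(52.2)-samp(49.8),-10,40).sum()
            if best is None or sc>best[0]: best=(sc,dx,dy)
    print(k,best[0].round(),.5225+best[1]/1000,.1585+best[2]/1000)
    cv2.circle(o,(int(300-best[2]*4),int(300-best[1]*4)),204,(0,255,0),1); tiles.append(cv2.resize(o,(260,260),interpolation=cv2.INTER_AREA))
cv2.imwrite("pics/fit.png",np.hstack(tiles))
E
```

```text
wrist 7327.0 0.5245 0.159
top 3258.0 0.5239999999999999 0.1615
side 3433.0 0.5225 0.155
```

View pics/fit.png

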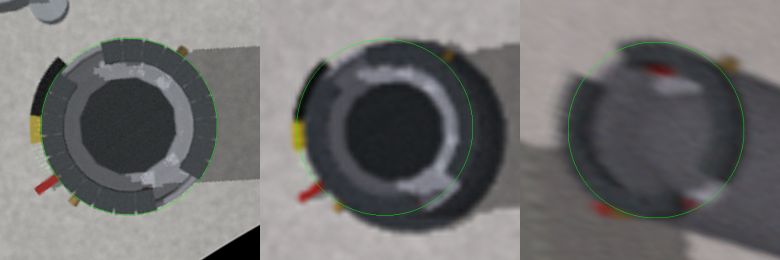

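Emit:
play_rows --deltas '[[[-0.02,-0.013,0],0.015],[[-0.045,-0.029,0],0.03],[[-0.07,-0.045,-0.02],0.045],[[-0.0753,-0.049,-0.06],0.052],[[-0.0753,-0.049,-0.1125],0.052]]'

```text
time: 9.05
tool_pos: [0.5246, 0.1588, 0.1359]
tool_rot: [0.003, -0.302, 0.953, -0.0]
contact_force: [0.9, 0.2, -2.8]
gripper_width: 0.177
```

Emit:
play_rows --deltas '[[[0,0,0],0],[[0,0,0],0],[[0,0,0],0]]'

```text
time: 9.43
tool_pos: [0.5256, 0.1602, 0.1382]
tool_rot: [0.003, -0.303, 0.953, -0.0]
contact_force: [0.2, -0.1, -1.6]
gripper_width: 0.176
```

Run:
```python
from fit import *
s=status.state(); print({k:np.round(s[k],4).tolist() for k in ["tool_pos","tool_rot","contact_force","ft_torque","joint_pos"]})
p=camera_params("wrist"); im,d=grab_frame("wrist"); np.savez("/tmp/w6.npz",im=im,d=d,K=p["mtx"],T=p["world_from_camera"])
cv2.imwrite("pics/w6.png",im)
t,_=grab_frame("top"); sd,_=grab_frame("side")
cv2.imwrite("pics/ts6.png",np.hstack([cv2.resize(t[215:305,200:290],(400,400)),cv2.resize(sd[150:270,230:350],(400,400))]))
```

```text
{'tool_pos': [0.5256, 0.1602, 0.1382], 'tool_rot': [0.0026, -0.3031, 0.953, -0.0004], 'contact_force': [0.2055, -0.0693, -1.606], 'ft_torque': [-0.0441, -0.0086, 0.0618], 'joint_pos': [0.1603, -0.0544, 1.8796, 0.0, 1.311, -2.0264]}
```

View pics/w6.png

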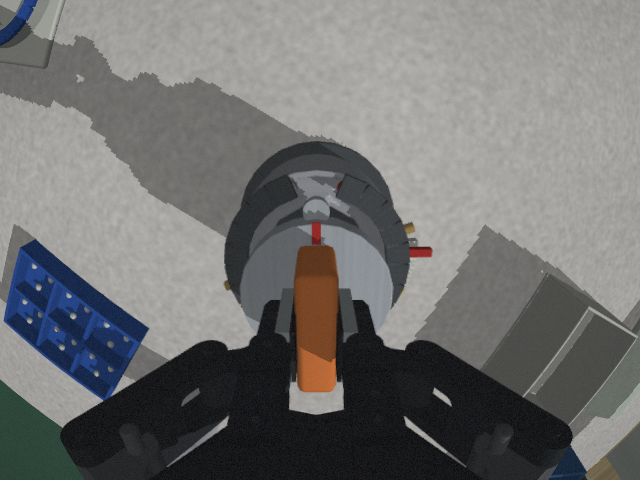

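View pics/ts6.png

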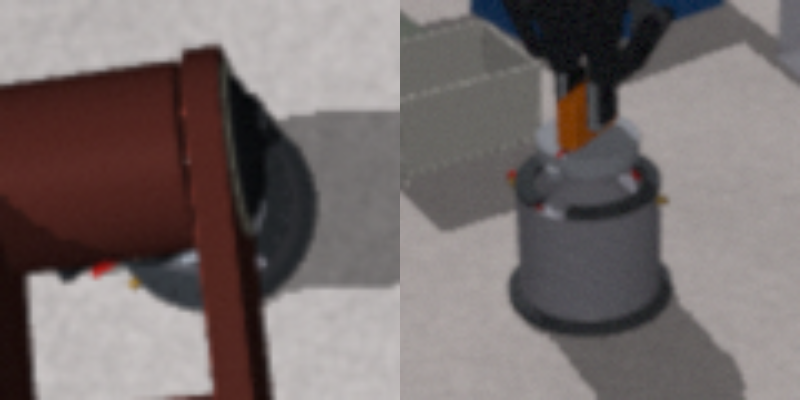

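Run:
```python
from fit import *
z=np.load("/tmp/w6.npz"); im,K,T=z["im"],z["K"],z["T"]
C=(.5256,.1602)
o=orth_w(im,K,T,*C,.095,.075,601); o2=orth_w(im,K,T,*C,.1285,.075,601) # lid disc top
# overlay circles: rim 51
for q,r,c in [(o,51,(.5245,.159)),(o2,36,C)]:
    ctr=(int(300-(c[1]-C[1])*4000),int(300-(c[0]-C[0])*4000)); cv2.circle(q,ctr,int(r*4),(0,255,0),1)
    a=np.radians(35.2+180); cv2.line(q,ctr,(int(ctr[0]-220*np.sin(a)),int(ctr[1]-220*np.cos(a))),(0,255,255),1)
cv2.imwrite("pics/o6.png",np.hstack([o,o2])[100:,:][:, :])
cv2.imwrite("pics/o6.png",cv2.resize(np.hstack([o,o2]),(800,400),interpolation=cv2.INTER_AREA))
```

```text
(no output)
```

View pics/o6.png

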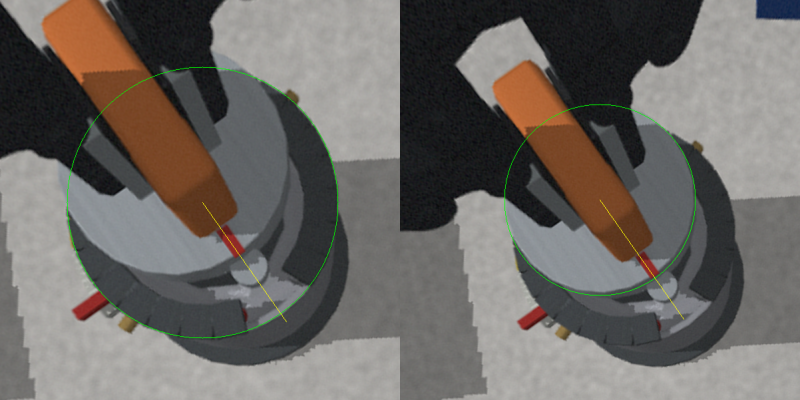

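Emit:
play_rows --deltas '[[[-0.0013,-0.001,0],0],[[-0.0013,-0.001,-0.006],0],[[-0.0013,-0.001,-0.012],0],[[-0.0013,-0.001,-0.014],0],[[-0.0013,-0.001,-0.014],0]]'

```text
time: 10.2
tool_pos: [0.522, 0.159, 0.1203]
tool_rot: [-0.0, -0.303, 0.953, 0.0]
contact_force: [-0.2, 0.8, -1.1]
gripper_width: 0.177
```

Run:
```python
from fit import *
s=status.state(); print({k:np.round(s[k],4).tolist() for k in ["tool_pos","tool_rot","contact_force","ft_torque","joint_vel"]})
C=s["tool_pos"][:2]; zt=s["tool_pos"][2]-.0236
p=camera_params("wrist"); im,d=grab_frame("wrist"); K,T=p["mtx"],p["world_from_camera"]
o=orth_w(im,K,T,*C,.095,.06,481); o2=orth_w(im,K,T,*C,zt+.014,.06,481)
for q,r,c in [(o,51,(.5245,.159)),(o2,36,C)]:
    ctr=(int(240-(c[1]-C[1])*4000),int(240-(c[0]-C[0])*4000)); cv2.circle(q,ctr,int(r*4),(0,255,0),1)
    a=np.radians(35.2+180); cv2.line(q,ctr,(int(ctr[0]-210*np.sin(a)),int(ctr[1]-210*np.cos(a))),(0,255,255),1)
cv2.imwrite("pics/o7.png",cv2.resize(np.hstack([o,o2]),(800,400),interpolation=cv2.INTER_AREA))
```

```text
{'tool_pos': [0.522, 0.159, 0.1203], 'tool_rot': [-0.0004, -0.3032, 0.9529, 0.0001], 'contact_force': [-0.1912, 0.815, -1.1134], 'ft_torque': [0.0215, 0.004, 0.0373], 'joint_vel': [-0.0016, -0.0058, -0.0102, 0.0009, -0.0, 0.0014]}
```

View pics/o7.png

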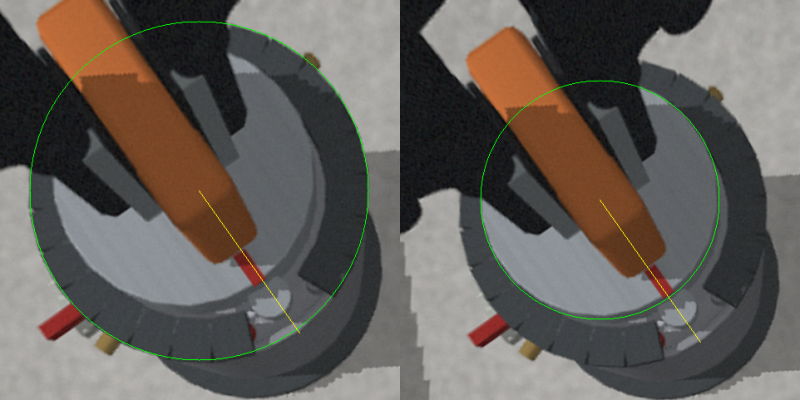

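Emit:
play_rows --deltas '[[[0.0022,0,0],0],[[0.0022,0,0],0],[[0.0022,0,0],0],[[0.0022,0,-0.003],0]]'

```text
time: 10.75
tool_pos: [0.5247, 0.159, 0.1181]
tool_rot: [0.0, -0.303, 0.953, -0.0]
contact_force: [0.4, 1.0, -2.0]
gripper_width: 0.175
```

Emit:
play_rows --deltas '[[[0,0,-0.003],0],[[0,0,-0.006],0],[[0,0,-0.009],0],[[0,0,-0.012],0],[[0,0,-0.013],0]]'

```text
time: 11.38
tool_pos: [0.5243, 0.1589, 0.1044]
tool_rot: [-0.0, -0.303, 0.953, 0.0]
contact_force: [0.3, 0.7, -2.1]
gripper_width: 0.172
```

```bash
cat > look.py <<'E'
from fit import *
import sys
s=status.state(); print({k:np.round(s[k],4).tolist() for k in ["time","tool_pos","tool_rot","contact_force","ft_torque","gripper_width"]})
q=s["tool_rot"]; print("bar deg", (2*np.degrees(np.arctan2(q[2],q[1]))-180)%180)
C=(.5245,.159); zt=s["tool_pos"][2]-.0236
p=camera_params("wrist"); im,d=grab_frame("wrist"); K,T=p["mtx"],p["world_from_camera"]
o=orth_w(im,K,T,*C,.095,.075,601); o2=orth_w(im,K,T,*C,zt+.014,.075,601)
cv2.circle(o,(300,300),204,(0,255,0),1)
c=s["tool_pos"][:2];cv2.circle(o2,(int(300-(c[1]-C[1])*4000),int(300-(c[0]-C[0])*4000)),144,(0,255,0),1)
cv2.imwrite(f"pics/{sys.argv[1]}.png",cv2.resize(np.hstack([o,o2]),(800,400),interpolation=cv2.INTER_AREA))
sd,_=grab_frame("side"); cv2.imwrite(f"pics/{sys.argv[1]}s.png",cv2.resize(sd[150:270,230:350],(480,480),interpolation=cv2.INTER_CUBIC))
E
python3 look.py l8
```

```text
{'time': 11.375, 'tool_pos': [0.5243, 0.1589, 0.1044], 'tool_rot': [-0.0002, -0.3032, 0.9529, 0.0], 'contact_force': [0.2568, 0.7323, -2.0736], 'ft_torque': [0.0505, 0.0073, -0.024], 'gripper_width': 0.1721}
bar deg 35.30436623129523
```

View pics/l8.png

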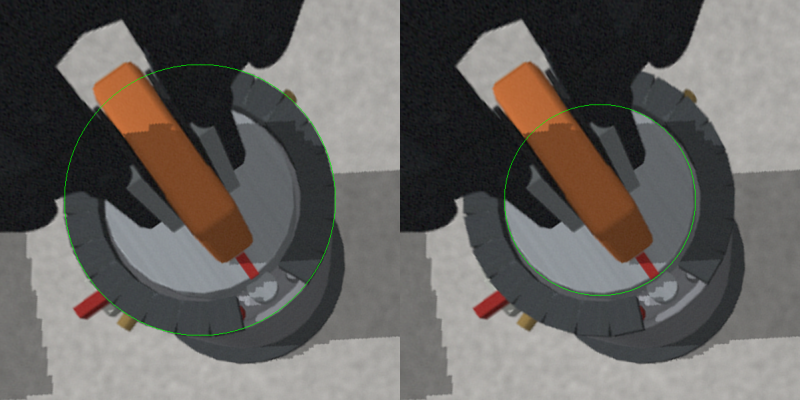

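View pics/l8s.png

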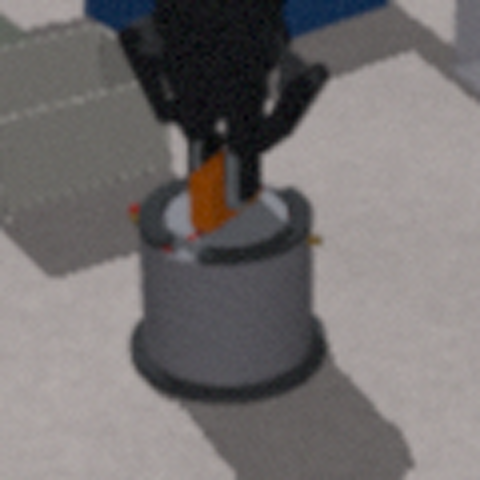

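Emit:
play_rows --deltas '[[[0,0,-0.0008],0],[[0,0,-0.001],0],[[0,0,-0.001],-0.06],[[0,0,-0.001],-0.12],[[0,0,-0.001],-0.18]]'

```text
time: 12.1
tool_pos: [0.5244, 0.1594, 0.1039]
tool_rot: [0.0, -0.215, 0.977, 0.0]
contact_force: [-0.6, 1.7, -1.3]
gripper_width: 0.173
```

Emit:
play_rows --deltas '[[[0,0,0],-0.07],[[0,0,0],-0.14],[[0,0,0],-0.2],[[0,0,0],-0.26],[[0,0,0],-0.3]]'

```text
time: 12.72
tool_pos: [0.5244, 0.1595, 0.1039]
tool_rot: [0.0, -0.067, 0.998, 0.001]
contact_force: [0.8, 1.4, -2.1]
gripper_width: 0.176
```

```bash
python3 look.py l9
```

```text
{'time': 12.725, 'tool_pos': [0.5244, 0.1595, 0.1039], 'tool_rot': [0.0, -0.0675, 0.9977, 0.0005], 'contact_force': [0.788, 1.4132, -2.0912], 'ft_torque': [0.2587, 0.0259, 0.082], 'gripper_width': 0.1759}
bar deg 7.739116946872741
```

View pics/l9.png

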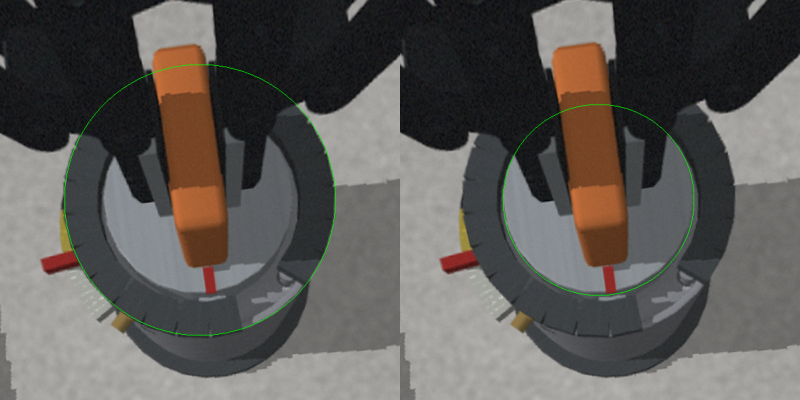

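Emit:
play_rows --deltas '[[[0,0,0],-0.06],[[0,0,0],-0.12],[[0,0,0],-0.18],[[0,0,0],-0.22],[[0,0,0],-0.22]]'

```text
time: 13.45
tool_pos: [0.5245, 0.1593, 0.1039]
tool_rot: [0.0, 0.041, 0.999, 0.0]
contact_force: [0.4, 2.5, -1.7]
gripper_width: 0.173
```

Emit:
play_rows --deltas '[[[0,0,0],0],[[0,0,0],0],[[0,0,0],0]]'

```text
time: 13.82
tool_pos: [0.5244, 0.1591, 0.1038]
tool_rot: [0.0, 0.042, 0.999, 0.0]
contact_force: [0.8, 2.9, -1.6]
gripper_width: 0.173
```

```bash
python3 look.py l10
python3 - <<'E'
from h import *
im,_=grab_frame("wrist"); cv2.imwrite("pics/w10.png",im)
t,_=grab_frame("top"); cv2.imwrite("pics/t10.png",cv2.resize(t[215:305,190:290],(500,450),interpolation=cv2.INTER_CUBIC))
E
```

```text
{'time': 13.825, 'tool_pos': [0.5244, 0.1591, 0.1038], 'tool_rot': [0.0, 0.0418, 0.9991, 0.0002], 'contact_force': [0.7683, 2.8924, -1.5559], 'ft_torque': [0.4568, 0.0215, 0.1279], 'gripper_width': 0.1732}
bar deg 175.21370621775696
```

View pics/l10.png

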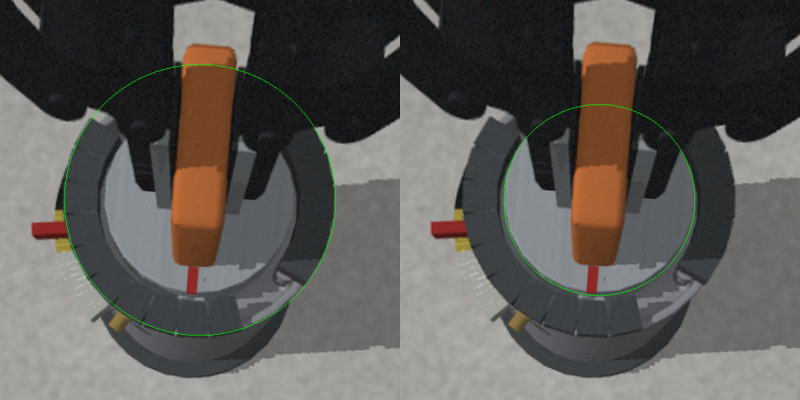

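View pics/w10.png

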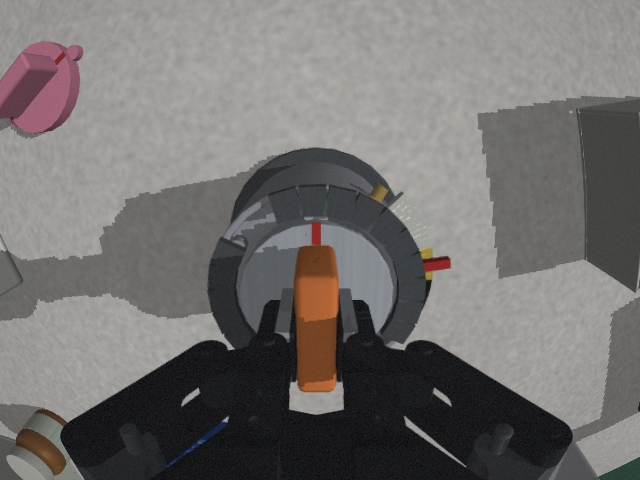

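View pics/l10s.png

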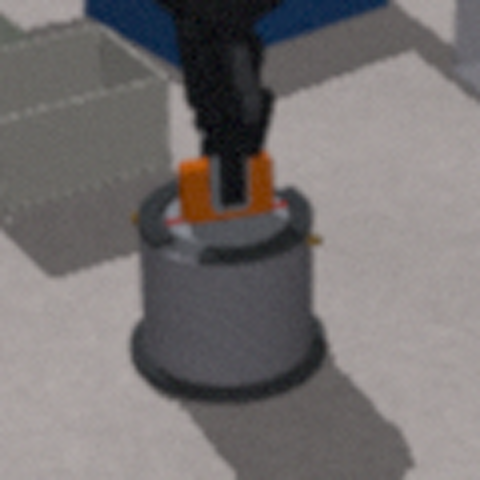

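View pics/t10.png

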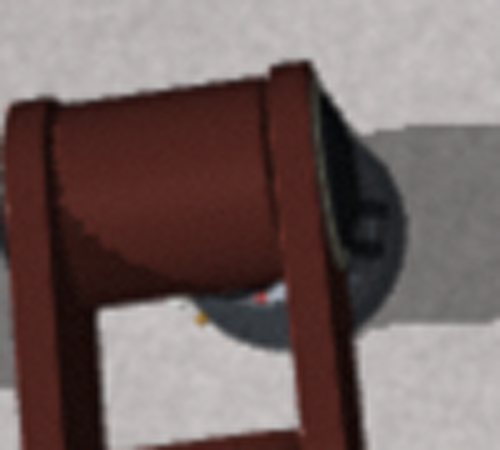

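```bash
python3 -c "
from plant import ticket,status
print(status.state()['tool_rot'],status.state()['gripper_width']); print(ticket.job_done())"
```

```text
[-2.00797553e-05  4.18396894e-02  9.99124335e-01  4.83614993e-05] 0.1742471640894817
the job is handed in; nothing more can be done
None
```

The orange-grip lid is in the canister, held half-way with the red pointer on the yellow band, and I handed the job in at about 14 s of the 45 s.

- **Collar:** I gripped the lid, turned it 1.09 rad anticlockwise past the sprung stop to the slots, and lifted it straight out.
- **Canister:** I set it into the slots with the bar at 35.3°, against slots measured at 35.2°. I then twisted it about 0.70 rad clockwise, so the vent ring stands at about 0.58.

**Last checks:**
- The wrist picture shows the pointer in the middle of the yellow band: the band covers rows 210–250 and the pointer is at about row 229.
- The lid is still gripped (opening 0.173), well short of the lock click, and was steady over the last three rows. The contact force was about 3 N.
- I noticed no contact with anything else on the bench, but I took no separate check picture of the other objects.

**Disagreements:** The three cameras put the canister centre up to 6 mm apart. I used the wrist estimate, and the lid dropped into the slots without any contact force. In the final top and side pictures the arm and canister hide the pointer, so only the wrist camera confirms where it stands.

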